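# Make up two repair kits

### The job

Make up two repair kits from the parts standing in a row in front of the trays: the finned heat sink and the black capacitor go in the red tray; the level meter, the blue capacitor and the little brown jar with the pale gold cap go in the yellow tray. The heat sink and the level meter each go in the long pocket of their tray, the capacitors and the jar each in a square pocket of their own (either one), and all must stand upright on the tray floor, within the pocket's walls. Leave the white-lidded grease pot and the red tin standing where they are.

Things in the scene. Friction and masses are not known exactly. Their poses are not given: they have to be found in the camera images.
- heat_sink: bare aluminium heat sink with upright fins, 26 x 60 x 30 mm (x, y, z), 90 g; back plate on its -x side, fin edges on its +x side; grip it across x. Starts standing upright on the bench. Origin: centre of its underside; z up.
- level_meter: black level meter with a white face, 20 x 45 x 40 mm (x, y, z), 30 g; grip it across x (solid from x = -8 to +10 mm). Starts standing upright on the bench. Origin: centre of its underside; z up.
- black_capacitor: black upright cylinder with a pale top, diameter 25 mm, height 40 mm, 20 g. Starts standing upright on the bench. Origin: centre of its underside; z up.
- blue_capacitor: blue upright cylinder with a pale top, diameter 22 mm, height 30 mm, 20 g. Starts standing upright on the bench. Origin: centre of its underside; z up.
- brown_jar: little round dark brown jar with a pale cream-gold cap (from above mostly the cap shows), diameter 34 mm (body 32 mm), height 53 mm, 70 g. Starts standing upright on the bench. Origin: centre of its underside; z up.
- red_tray: shallow red kit tray, 124 x 124 x 10 mm, fixed to the bench. Origin: centre of its underside; z up. Floor 3 mm thick; walls and dividers 4 mm thick, tops 10 mm above the bench. Long pocket (far side), 56 (x) by 116 mm (y), centred at x = +30, y = 0 mm in tray axes; two square pockets (near side), 56 x 56 mm, at x = -30, y = +30 and -30 mm. White card on the near wall.
- yellow_tray: shallow yellow kit tray, 124 x 124 x 10 mm, fixed to the bench. Origin: centre of its underside; z up. Floor 3 mm thick; walls and dividers 4 mm thick, tops 10 mm above the bench. Long pocket (far side), 56 (x) by 116 mm (y), centred at x = +30, y = 0 mm in tray axes; two square pockets (near side), 56 x 56 mm, at x = -30, y = +30 and -30 mm. White card on the near wall.
- grease_pot: bystander: squat pot with a white lid and yellow label, diameter 49 mm, height 45 mm; stands in the row among the parts, to be left alone. Origin: centre of its underside.
- red_tin: bystander: red tin with a pale gold lid, diameter 42 mm, height 50 mm; stands behind and between the trays, to be left alone. Origin: centre of its underside.
Things that resemble listed ones, but are neither listed nor needed, are in the scene too. There is more than one size of the heat_sink; the one meant has the size given above.

How it is judged:
By the outcome, as a careful person would: the job done as asked, in the order asked, and still so for the second after the job is handed in, with the robot touching nothing.
It also fails if it takes over 102 s, if anything falls off the work surface, if the arm or the gripper's body presses on something with over 40 N, if the wrist force passes 120 N, or if a joint passes its speed limit or range.

### The arm

A 6-joint arm with a two-finger parallel gripper is mounted at the origin on a cart in front of the work surface, level with it; the furniture and walls round the work are solid. World frame = base frame: x ahead of the robot, y to its left, z up, the work surface at z = 0. Lengths are in mm, angles in degrees, forces in N, time in s.
With the tool pointing down it reaches from about 350 to 850 mm from the base axis. Payload 8.1 kg.
Tool frame: the origin (TCP) lies midway between the tips of the shut fingers; the grasp point (between the pads) lies 19 mm behind it; z points along the fingers, y is the line along which they close (so a half turn about z gives the same grasp; the last joint's range is limited). The gripper opens to 85 mm and grips with 20 to 120 N. Pads are 22 mm wide; open, the fingers measure 114 mm over their backs; the gripper's body (76 mm by 85 mm) begins 54 mm behind the grasp point. The pads swing forward as they close: fully open they stand 13 mm farther back than shut.
Start: joints at [70.909, 7.471, 85.268, -0, 87.261, -4.893], TCP at [147.141, 581.683, 231.292] pointing down, gripper open.
Joint ranges: [-169.43, 169.43], [-51.17, 129.36], [1.28, 143.12], [-76.62, 256.62], [0, 156.53], [-152.29, 152.29]. Speed limits (degrees/s): [136.94, 136.94, 159.86, 180, 180, 180].

### API

Orientations are given as [roll, pitch, yaw] about the fixed x, y, z axes, in that order (R = Rz(yaw) Ry(pitch) Rx(roll)).
In Python, from bench import r gives the robot as it stands.
- The arm moves only by the tool step_arm, never from a script. Its arguments are lists of equal length, an entry for each row: "delta_pos": the shift along the world's x, y, z in units of 200 mm (1.0 is 200 mm), a list of three; "spin": the turn about the world's z in units of 180 degrees (1.0 is 180 degrees). In form: {"delta_pos": [[dx, dy, dz], ...], "spin": [spin, ...]}. A call has 1 to 8 rows; each row shifts and turns the commanded pose from where the row before left it; what a row does not reach is not made up. A row lasts 1/8 s, in which the tool goes at most 62.5 mm and 10.7 degrees, less where a joint would pass 70% of its speed; a pose out of reach is approached as far as the arm can. A call with a number of a shift or a turn outside -1 to 1 is refused whole. A call with a gripper value outside its range is refused whole. "gripper" is the opening, from -1 (shut) to 1 (fully open), set as the call begins (left out, the last holds). The fingers move at their own pace and stop on an object; "squeeze" is the grip in N (left out, the last holds). Time passes only in rows, so rows that do not move let the fingers close. It gives the time, the measured TCP pose, the force, the opening and the grip force at its end, in the units of the state.
- r.sense(): the state, without advancing time (a new reading comes with each control period).
- r.snapshot(name): name is "scene" or "side" or "wrist"; returns a dict with "pixels" (480x640x3 uint8, blue, green, red), "fx", "fy", "cx", "cy" (pixels), "dist_coeffs" ([k1, k2, p1, p2, k3] as OpenCV has them; the pictures are not rectified), "camera_from_world" (4x4, takes a point from world to camera coordinates). Camera axes: x right, y up, looking along -z (the intrinsics and any distortion apply to the point x, -y, -z); pixel columns grow to the right and rows downward; lengths in mm; the calibration is good to about 2 mm. A picture is of the moment at which its call begins. There is no depth.
- r.hand_in(): hands the job in; it is judged then, once.
The state is a dict: "time": time; "joint_pos": joint angles; "qd": joint speeds; "joint_efforts": joint torques, N m; "tool_pos": TCP position; "tcp_rot": TCP orientation; "ft_force": force on the tool from outside, world axes, zero at the start; "wrist_torque": the same for the moment, N m; "finger_gap": finger opening in mm; "grip_force": force on a finger pad.
Only numpy, scipy, OpenCV 4.12 (cv2) and the standard library are available. Lean on these libraries where they do the work, as an engineer would, in place of code of your own. Each camera call takes 0.05 s, during which the arm holds its last target. There are 200 camera calls.

## Working session

There is one attempt and no reset: what is moved stays moved. The work goes in short steps, Python scripts to look and compute and a tool call to move; the robot and the scene stay as the last step left them, time stands still between calls to the robot, and variables do not carry over. Pictures are saved under pics/ and viewed, at most 14 in all, crops included, and the job is handed in when it is done.

Besides the shell and the picture viewer there is one more tool, called after "Call:" as a command line: name --pt "numbers of a row" for each row, then --argument value for the rest. step_arm: Moves the arm, as the interface text tells. Shifts and turns lie within -1 to 1; 1 stands for 200 mm of shift or 180 degrees of turn. Its arguments: {"type":"object","properties":{"delta_pos":{"type":"array","items":{"type":"array","items":{"type":"number","minimum":-1,"maximum":1}}},"spin":{"type":"array","items":{"type":"number","minimum":-1,"maximum":1}},"gripper":{"type":"number"},"squeeze":{"type":"number"}},"required":["delta_pos","spin"]}

```bash
mkdir -p pics; ls; cat > h.py <<'E'
import numpy as np,cv2
from bench import r
def snap(n,f):
    s=r.snapshot(n); cv2.imwrite('pics/'+f+'.png',s['pixels']); 
    import pickle; pickle.dump(s,open('pics/'+f+'.pkl','wb')); return s
def load(f):
    import pickle; return pickle.load(open('pics/'+f+'.pkl','rb'))
def K(s): return np.array([[s['fx'],0,s['cx']],[0,s['fy'],s['cy']],[0,0,1.]])
def ray(s,uv):
    p=cv2.undistortPoints(np.array([[uv]],float),K(s),np.array(s['dist_coeffs'],float))[0,0]
    T=np.array(s['camera_from_world']); R=T[:3,:3]
    return -R.T@T[:3,3], R.T@np.array([p[0],-p[1],-1])
def onz(s,uv,z):
    c,d=ray(s,uv); return c+d*(z-c[2])/d[2]
def proj(s,P):
    T=np.array(s['camera_from_world']); q=(T[:3,:3]@np.array(P,float).T).T+T[:3,3]; q=q*[1,-1,-1]
    return cv2.projectPoints(q,np.zeros(3),np.zeros(3),K(s),np.array(s['dist_coeffs'],float))[0][:,0]
E
python3 - <<'E'
from h import *
for n in ('scene','side','wrist'):
    s=snap(n,n+'0'); T=np.array(s['camera_from_world']); print(n,-T[:3,:3].T@T[:3,3],s['fx'],s['dist_coeffs'])
s=r.sense(); print(s['time'],s['tool_pos'],s['tcp_rot'],s['finger_gap'])
E
```

```text
pics
scene [   5.34289592 -718.29351509  829.05615101] 616.5711804349943 [-0.00459624  0.          0.          0.          0.        ]
side [174.52421958 554.18725301 559.17897756] 474.1740635294842 [0.01209458 0.         0.         0.         0.        ]
wrist [ 67.02208956 601.96565481 372.54747322] 392.34466710775337 [-0.06006846  0.          0.          0.          0.        ]
0.15 [147.00705329 581.2757708  230.48163533] [-1.79917694e+02 -6.50349778e-03  1.65801208e+02] 85.31721175186743
```

View pics/scene0.png

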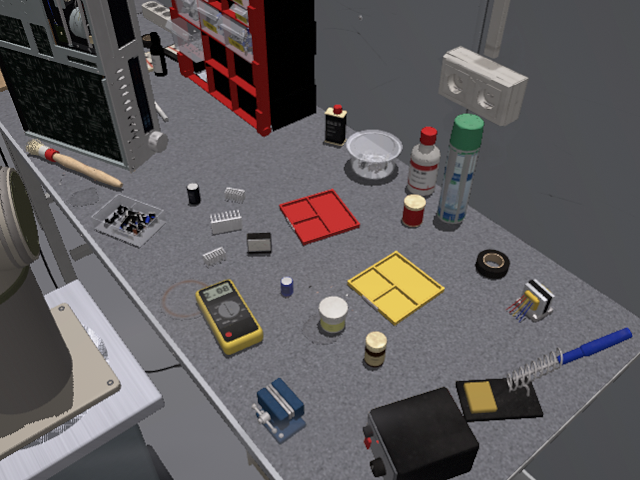

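View pics/side0.png

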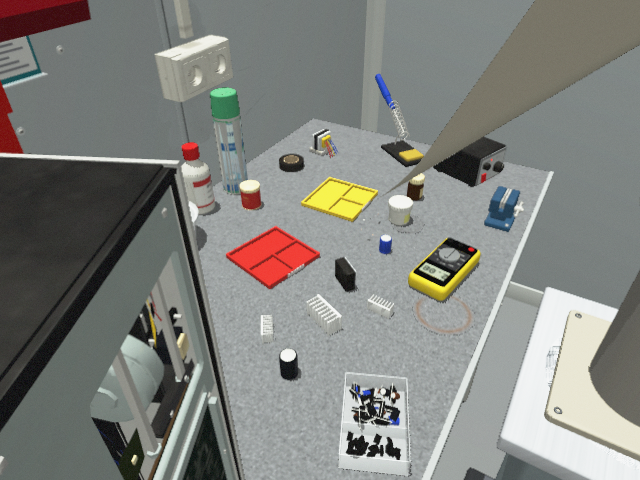

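The scene view shows three finned heat sinks at (235,195), (226,221) and (214,256). The level meter is at (259,243), the black capacitor at (193,194), the blue one at (287,286), the jar at (375,349), the pot at (333,316) and the tin at (413,210). The middle heat sink looks the largest, so I'll confirm its size in a crop.

```bash
python3 - <<'E'
from h import *
a=load('scene0')['pixels'][175:275,175:285]; b=load('side0')['pixels'][225:345,240:410]
a=cv2.resize(a,None,fx=6,fy=6,interpolation=cv2.INTER_CUBIC)[:, :400] if 0 else cv2.resize(a,(396,360),interpolation=cv2.INTER_CUBIC)
b=cv2.resize(b,(400,282),interpolation=cv2.INTER_CUBIC)
o=np.zeros((360,800,3),np.uint8);o[:,:396]=a;o[:282,400:]=b
cv2.imwrite('pics/c1.png',o)
# colour blobs
for n in('scene0','side0'):
    s=load(n);h=cv2.cvtColor(s['pixels'],cv2.COLOR_BGR2HSV)
    for nm,lo,hi in(('red',(0,170,60),(6,255,255)),('red2',(174,170,60),(180,255,255)),('yel',(20,150,90),(33,255,255)),('blue',(110,120,40),(130,255,255)),('white',(0,0,195),(180,50,255)),('dark',(0,0,0),(180,255,45))):
        m=cv2.inRange(h,lo,hi);c,_=cv2.findContours(m,cv2.RETR_EXTERNAL,cv2.CHAIN_APPROX_SIMPLE)
        for k in c:
            if cv2.contourArea(k)>25:
                x,y,w,hh=cv2.boundingRect(k)
                if 150<y+hh and y<400 and 150<x<470 and w<130: 
                    print(n,nm,(x,y,w,hh), cv2.boxPoints(cv2.minAreaRect(k)).round().astype(int).tolist() if nm in('red','yel','white') else '')
E
```

```text
scene0 red (403, 207, 20, 18) [[401, 223], [404, 207], [423, 210], [420, 226]]
scene0 red (280, 189, 79, 56) [[279, 205], [345, 183], [359, 227], [293, 248]]
scene0 yel (221, 324, 41, 30) [[220, 342], [258, 324], [265, 338], [226, 356]]
scene0 yel (348, 251, 96, 74) [[346, 282], [386, 237], [444, 288], [405, 334]]
scene0 white (177, 352, 63, 76) [[177, 352], [180, 350], [239, 426], [236, 428]]
scene0 white (320, 297, 27, 21) [[320, 297], [346, 297], [346, 317], [320, 317]]
scene0 white (282, 277, 9, 8) [[282, 277], [290, 277], [290, 284], [282, 284]]
scene0 white (188, 184, 9, 6) [[188, 184], [196, 184], [196, 189], [188, 189]]
scene0 white (363, 154, 19, 8) [[362, 159], [363, 152], [382, 156], [381, 162]]
scene0 white (347, 133, 15, 23) [[344, 152], [351, 131], [361, 134], [354, 155]]
scene0 dark (258, 396, 15, 22) 
scene0 dark (365, 348, 20, 9) 
scene0 dark (221, 318, 37, 23) 
scene0 dark (247, 251, 24, 4) 
scene0 dark (247, 233, 24, 6) 
scene0 dark (187, 187, 13, 19) 
side0 red (226, 227, 93, 62) [[225, 254], [291, 211], [320, 255], [254, 298]]
side0 red (241, 191, 20, 18) [[241, 
[... 1361 characters left out ...]
 195, 24, 14) [[389, 195], [412, 195], [412, 208], [389, 208]]
side0 white (240, 180, 20, 10) [[240, 180], [259, 180], [259, 189], [240, 189]]
side0 white (413, 174, 12, 6) [[413, 178], [423, 173], [425, 177], [415, 182]]
side0 white (182, 162, 25, 15) [[182, 176], [182, 162], [206, 162], [206, 176]]
side0 dark (360, 389, 16, 31) 
side0 dark (152, 381, 16, 22) 
side0 dark (164, 380, 22, 33) 
side0 dark (185, 363, 8, 11) 
side0 dark (280, 358, 18, 22) 
side0 dark (153, 331, 19, 34) 
side0 dark (174, 327, 8, 12) 
side0 dark (169, 308, 8, 16) 
side0 dark (335, 261, 20, 30) 
side0 dark (414, 239, 63, 47) 
side0 dark (280, 161, 23, 11) 
side0 dark (434, 150, 47, 37) 
side0 dark (381, 146, 39, 21)
```

View pics/c1.png

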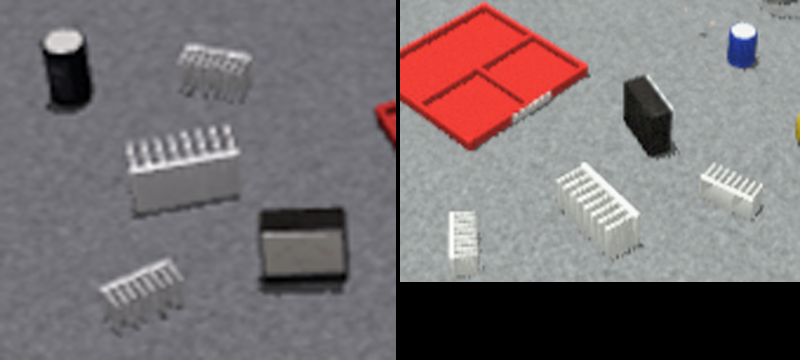

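The middle sink at (226,221) is clearly bigger than the two decoys at (235,195) and (214,256). I'll check its length against 60 mm and compute the other poses.

```bash
python3 - <<'E'
from h import *
a=load('scene0');b=load('side0'); f=lambda s,u,z:onz(s,u,z)[:2].round(1)
def A(p):return (175+p[0]/3.6,175+p[1]/3.6)
def B(p):return (240+(p[0]-400)/2.353,225+p[1]/2.353)
def seg(n,s,p,q,z):
    p,q=f(s,p,z),f(s,q,z);d=q-p;print(n,p,q,'len',np.hypot(*d).round(1),'ang',np.degrees(np.arctan2(d[1],d[0])).round(1))
seg('HS plate top scene',a,A((130,170)),A((238,153)),30)
seg('HS plate bot scene',a,A((137,213)),A((240,195)),0)
seg('HS plate top side',b,B((585,163)),B((638,210)),30)
seg('HS fintip side',b,B((558,178)),B((603,228)),30)
seg('HS plate botR side',b,B((610,257)),B((638,230)),0)
seg('decoy near',a,A((103,290)),A((170,260)),20)
seg('decoy far',a,A((187,45)),A((250,55)),20)
seg('LM front top',a,A((262,244)),A((345,240)),40)
seg('LM front bot',a,A((264,283)),A((345,285)),0)
seg('LM rear top',a,A((262,210)),A((345,209)),40)
seg('LM side rear top',b,B((624,85)),B((660,122)),40)
seg('LM side top face',b,B((645,77)),B((672,112)),40)
for n,s,t,z in(('blk',a,(192.5,187),40),('blk',b,(288.5,355.3),40),('blu',a,(286.8,281),30),('blu',b,(386,237.3),30),('jar',a,(375.5,340),53),('pot',a,(333.5,307.5),45),('pot',b,(401,202),45),('tin',a,(414,203),50)):print(n,f(s,t,z))
# tray quads
for nm,rg in(('red',((0,170,60),(6,255,255))),('yel',((18,130,80),(35,255,255)))):
  for s,w in((a,'scene'),(b,'side')):
    h=cv2.cvtColor(s['pixels'],cv2.COLOR_BGR2HSV);m=cv2.inRange(h,*rg)
    c,_=cv2.findContours(m,cv2.RETR_EXTERNAL,cv2.CHAIN_APPROX_SIMPLE)
    ctr={'redscene':(319,217),'redside':(273,257),'yelscene':(396,287),'yelside':(340,200)}[nm+w]
    k=min(c,key=lambda k:9e9 if cv2.contourArea(k)<500 else np.hypot(*(np.array(cv2.minAreaRect(k)[0])-ctr)))
    P=np.array([onz(s,p,10)[:2] for p in cv2.convexHull(k)[:,0].astype(float)],np.float32)
    R=cv2.minAreaRect(P);print(nm,w,[np.round(v,1) for v in R],cv2.boxPoints(R).round().tolist())
E
```

```text
HS plate top scene [405.6 105. ] [458.6  80. ] len 58.6 ang -25.3
HS plate bot scene [404.9 103.3] [456.9  80. ] len 57.0 ang -24.1
HS plate top side [457.7  81.2] [405.9 101.6] len 55.7 ang 158.5
HS fintip side [466.1 102.7] [417.7 126.6] len 54.0 ang 153.7
HS plate botR side [414.8 122.3] [410.3  92.1] len 30.5 ang -98.5
decoy near [350.6  44.6] [389.5  41.8] len 39.0 ang -4.1
decoy far [494.2 187.8] [517.5 157.2] len 38.5 ang -52.7
LM front top [423.1   3.4] [458. -21.] len 42.6 ang -35.0
LM front bot [428.3  14.5] [460.8 -13.7] len 43.0 ang -40.9
LM rear top [437.6  24.6] [471.8  -1.9] len 43.3 ang -37.8
LM side rear top [469.1   6.1] [428.   28.7] len 46.9 ang 151.2
LM side top face [460.2  -9.5] [425.6  15.2] len 42.5 ang 144.5
blk [428.2 210.9]
blk [427.3 214.1]
blu [ 427.  -111.2]
blu [ 426.7 -111.5]
jar [ 447.5 -315.8]
pot [ 443.5 -218.8]
pot [ 441.6 -214.6]
tin [ 735.2 -116.8]
red scene [array([595.1,   8.1]), array([129.9, 125. ]), np.float64(76.1)] [[519.0, -40.0], [640.0, -70.0], [671.0, 56.0], [550.0, 86.0]]
red side [array([595.1,  15.8]), array([127. , 129.2]), np.float64(76.2)] [[517.0, -30.0], [643.0, -61.0], [673.0, 62.0], [548.0, 93.0]]
yel scene [array([ 581.6, -226.3]), array([128.2, 126.4]), np.float64(0.2)] [[517.0, -163.0], [518.0, -290.0], [646.0, -289.0], [645.0, -163.0]]
yel side [array([ 581.5, -218.5]), array([128.4, 133.8]), np.float64(0.2)] [[517.0, -152.0], [517.0, -286.0], [646.0, -285.0], [645.0, -151.0]]
```

```bash
python3 - <<'E'
from h import *
a=load('scene0');b=load('side0')
for n,p in(('case corner near',(127,166)),('case left base',(22,128)),('case knob',(158,142)),('box',(165,225)),('dish',(373,175)),('brush',(120,185)),('bottle',(424,190)),('aerosol',(452,218)),('multimeter top',(230,282)),('mm bot',(232,352)),('PSU',(385,405)),('shelf corner',(262,132))):print(n,onz(a,p,0)[:2].round())
print('card red',onz(b,(297,268),10).round(), 'jar base', onz(a,(375,360),0).round())
print(r.sense()['joint_pos'])
E
```

```text
case corner near [374. 415.]
case left base [246. 715.]
case knob [473. 456.]
box [344. 187.]
dish [780.  46.]
brush [332. 362.]
bottle [830. -61.]
aerosol [ 808. -160.]
multimeter top [361. -25.]
mm bot [ 278. -158.]
PSU [ 405. -388.]
shelf corner [687. 337.]
card red [536.  25.  10.] jar base [ 450. -317.    0.]
[ 7.09089309e+01  7.50581749e+00  8.53146350e+01 -5.40102153e-04
  8.72621085e+01 -4.89225550e+00]
```

View pics/wrist0.png

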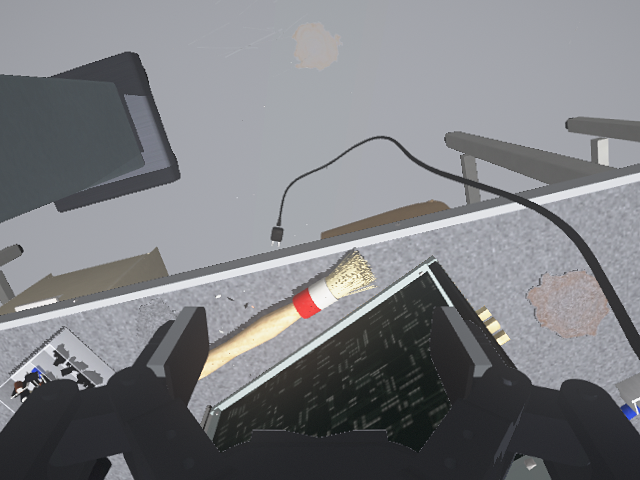

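Red's card sits at (536,25), so the red tray's near side is -x and its yaw is about -14. The wrist view shows the computer case below and beyond the fingers, so I'll leave along its front before turning to the heat sink.

Call:
step_arm --pt "0.094 -0.235 0" --pt "0.094 -0.235 0" --pt "0.094 -0.235 0" --pt "0.094 -0.235 0" --pt "0.094 -0.235 0" --pt "0.094 -0.235 0" --spin '[0,0,0,0,-0.029,-0.029]' --gripper 0.4

```text
time: 0.9
tool_pos: [260.1, 298.1, 231.1]
tcp_rot: [-180.0, 0.0, 155.2]
ft_force: [1.0, -0.4, 0.7]
finger_gap: 60.2
grip_force: 0.0
```

Call:
step_arm --pt "0.1475 -0.164 -0.0675" --pt "0.1475 -0.164 -0.0675" --pt "0.1475 -0.164 -0.0675" --pt "0.1475 -0.164 -0.0675" --pt "0.1475 -0.164 -0.0675" --pt "0.1475 -0.164 -0.0675" --pt "0 0 0" --pt "0 0 0" --spin '[0,0,0,0,0,0,0,0]'

```text
time: 1.9
tool_pos: [436.5, 103.0, 150.1]
tcp_rot: [-180.0, -0.1, 155.3]
ft_force: [0.4, 0.5, 0.1]
finger_gap: 59.7
grip_force: 0.0
```

```bash
python3 - <<'E'
from h import *
s=snap('wrist','w1'); q=r.sense(); print(q['time'],q['tool_pos'],q['tcp_rot'],q['finger_gap'],q['ft_force'])
T=np.array(s['camera_from_world']);print(-T[:3,:3].T@T[:3,3],T[:3,:3].round(3))
E
```

```text
1.95 [436.56747577 103.39193782 150.40498011] [ 1.79988499e+02 -1.98386761e-02  1.55374526e+02] 59.56778331235151 [0.65595278 0.45878569 0.83745294]
[361.60318726 137.57367323 292.3726264 ] [[ 0.418  0.908 -0.001]
 [-0.862  0.396 -0.317]
 [-0.287  0.134  0.949]]
```

View pics/w1.png

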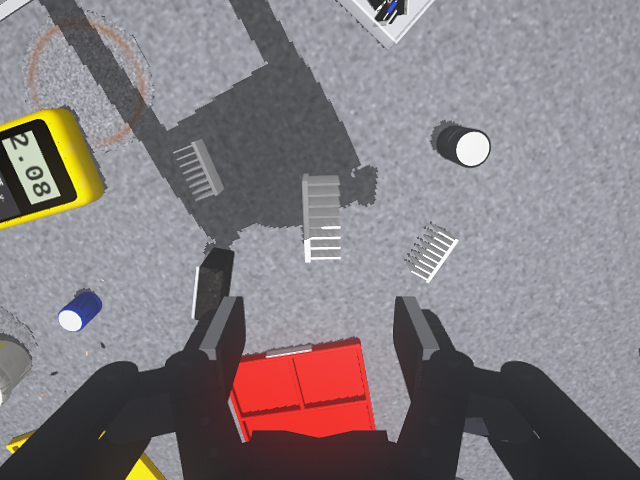

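The wrist view shows the sink at (303–341, 176–262), with its plate on the left and aligned with the fingers. Black capacitor top is at (472,149), blue at (72,319), and the meter at (213,283).

```bash
python3 - <<'E'
from h import *
s=load('w1'); f=lambda u,z:onz(s,u,z)[:2].round(1)
for u in((303,176),(306,262),(340,177),(341,260)):print('hs',f(u,30))
print('blk',f((472,149),40),'blu',f((72,319),30))
for u in((202,249),(234,250),(224,297),(195,293),(192,318)):print('lm',u,f(u,40))
h=cv2.cvtColor(s['pixels'],cv2.COLOR_BGR2HSV);m=cv2.inRange(h,(0,170,60),(6,255,255));m[425:]=0
for u in((233,362),(360,340),(374,430)):print('red corner',f(u,10))
a=load('scene0')
E
```

```text
hs [400.6 107.4]
hs [458.2  82.5]
hs [411.7 129.8]
hs [467.3 106.1]
blk [428.3 214.5] blu [ 425.7 -106.1]
lm (202, 249) [415.7  23.2]
lm (234, 250) [425.6  43.1]
lm (224, 297) [454.6  18.9]
lm (195, 293) [443.1   1.3]
lm (192, 318) [460.  -11.4]
red corner [523.9 -19.2]
red corner [548.7  89.1]
red corner [645.5  63. ]
```

Call:
step_arm --pt "-0.007 0.012 -0.25" --pt "0 0 -0.25" --pt "0 0 -0.15" --pt "0 0 -0.075" --pt "0 0 0" --spin '[0.005,0,0,0,0]'

```text
time: 2.58
tool_pos: [435.0, 105.8, 5.2]
tcp_rot: [-180.0, -0.1, 156.3]
ft_force: [0.4, 1.2, -0.6]
finger_gap: 60.0
grip_force: 0.0
```

Call:
step_arm --pt "0 0 0" --pt "0 0 0" --pt "0 0 0" --pt "0 0 0" --pt "0 0 0" --pt "0 0 0" --spin '[0,0,0,0,0,0]' --gripper -1 --squeeze 30

```text
time: 3.32
tool_pos: [437.0, 105.5, 7.0]
tcp_rot: [179.9, 0.1, 156.3]
ft_force: [-0.7, 0.9, 6.0]
finger_gap: 25.1
grip_force: 29.7
```

Gripped. The fingers around a 26 mm part nearly fill the 56 mm pocket, so I'll regrip 5 mm higher to keep the tips above the tray walls.

Call:
step_arm --pt "0 0 0" --pt "0 0 0" --pt "0 0 0.025" --pt "0 0 0" --spin '[0,0,0,0]' --gripper -0.1

```text
time: 3.82
tool_pos: [436.0, 105.3, 10.8]
tcp_rot: [180.0, 0.0, 156.3]
ft_force: [0.3, -0.9, 0.8]
finger_gap: 38.3
grip_force: 0.0
```

Call:
step_arm --pt "0 0 0" --pt "0 0 0" --pt "0 0 0" --pt "0 0 0" --pt "0 0 0" --spin '[0,0,0,0,0]' --gripper -1

```text
time: 4.45
tool_pos: [435.7, 105.3, 10.6]
tcp_rot: [180.0, 0.0, 156.3]
ft_force: [-2.1, -1.2, 5.5]
finger_gap: 24.8
grip_force: 29.9
```

Call:
step_arm --pt "0 0 0.2" --pt "0 0 0.2" --pt "0.15 -0.08 0" --pt "0.15 -0.08 0" --pt "0.15 -0.08 0" --pt "0.15 -0.08 0" --pt "0.15 -0.08 0" --pt "0.15 -0.08 0" --spin '[0,0,-0.0558,-0.0558,-0.0558,-0.0558,-0.0558,-0.0558]'

```text
time: 5.45
tool_pos: [616.0, 8.7, 89.4]
tcp_rot: [-179.9, -0.0, 95.7]
ft_force: [0.4, 0.5, -1.2]
finger_gap: 25.0
grip_force: 30.1
```

Call:
step_arm --pt "0.02 -0.01 0" --pt "0.015 -0.01 0" --pt "0 0 0" --pt "0 0 0" --spin '[-0.0558,-0.0558,0,0]'

```text
time: 5.95
tool_pos: [622.1, 5.4, 89.8]
tcp_rot: [-180.0, 0.0, 76.1]
ft_force: [0.9, 0.1, -1.7]
finger_gap: 25.2
grip_force: 30.2
```

```bash
python3 - <<'E'
from h import *
s=snap('wrist','w2'); q=r.sense(); print(q['time'],q['tool_pos'],q['tcp_rot'],q['finger_gap'],q['grip_force'],q['ft_force'],q['joint_pos'])
E
```

```text
6.0 [622.19936837   5.48126612  89.97763324] [-1.79969300e+02  2.05272471e-03  7.61080621e+01] 25.041188036268668 30.197426229715347 [-0.19754218 -0.12436339 -1.64091294] [-4.21706156e+00  1.68994630e+01  8.96280011e+01  3.27041277e-03
  7.35031440e+01  9.67394735e+00]
```

View pics/w2.png

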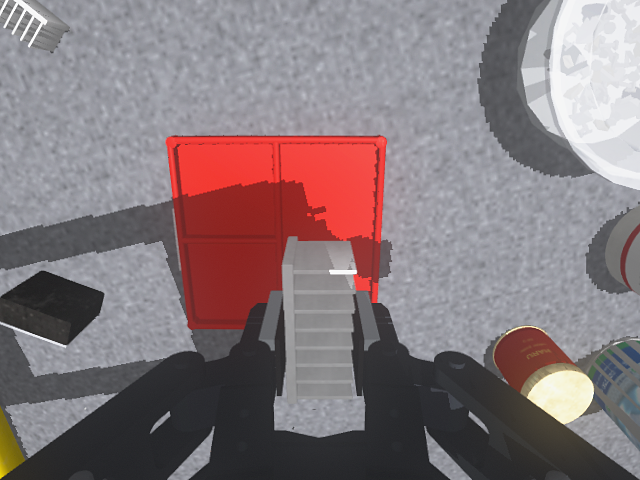

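The sink is held square over the long pocket, which is at right (275–385). Tray rim corners are at (167,138), (386,137) and (190,328). The pocket extents can be measured from these.

```bash
python3 - <<'E'
from h import *
s=load('w2'); 
P={}
for k,u in dict(NL=(167,138),FL=(386,137),NR=(190,328),dT=(278,142),dB=(281,320)).items(): P[k]=onz(s,u,10)[:2];print(k,P[k].round(1))
d=P['FL']-P['NL'];e=P['NL']-P['NR'];print(np.hypot(*d),np.degrees(np.arctan2(d[1],d[0])),np.hypot(*e),np.degrees(np.arctan2(e[1],e[0])),'ctr',(P['FL']+P['NR'])/2)
E
```

```text
NL [553.6  86.8]
FL [672.3  57.7]
NR [524.4 -31.9]
dT [613.4  69.3]
dB [584.5 -40. ]
122.21528360776101 -13.806875321729283 122.23333360600712 76.1607168498855 ctr [598.31323663  12.89850166]
```

Call:
step_arm --pt "0.019 0 -0.15" --pt "0 0 -0.15" --pt "0 0 -0.06" --pt "0 0 -0.015" --pt "0 0 0" --pt "0 0 0" --spin '[0,0,0,0,0,0]'

```text
time: 6.75
tool_pos: [627.4, 5.2, 16.8]
tcp_rot: [179.9, -0.0, 75.9]
ft_force: [-0.2, -0.1, -1.1]
finger_gap: 25.1
grip_force: 30.2
```

Call:
step_arm --pt "0 0 0" --pt "0 0 0" --pt "0 0 0" --pt "0 0 0.15" --pt "0 0 0.25" --pt "-0.15 0 0.1" --pt "-0.2 0 0" --spin '[0,0,0,0,0,0,0]' --gripper 0.0

```text
time: 7.62
tool_pos: [558.0, 5.1, 118.4]
tcp_rot: [179.7, -0.1, 75.9]
ft_force: [-0.7, -0.8, -0.2]
finger_gap: 42.7
grip_force: 0.0
```

```bash
python3 - <<'E'
from h import *
s=snap('wrist','w3'); q=r.sense(); print(q['time'],q['tool_pos'],q['tcp_rot'],q['finger_gap'],q['ft_force'],q['joint_pos'])
E
```

```text
7.675 [550.98900337   5.60004099 114.54187366] [-1.79766601e+02  4.99705375e-02  7.59345350e+01] 42.782366656547076 [ 1.55065772  0.28088014 -2.00805014] [-4.74160218e+00  5.12956666e+00  1.00274426e+02 -1.19107181e-02
  7.48344194e+01  9.32710444e+00]
```

View pics/w3.png

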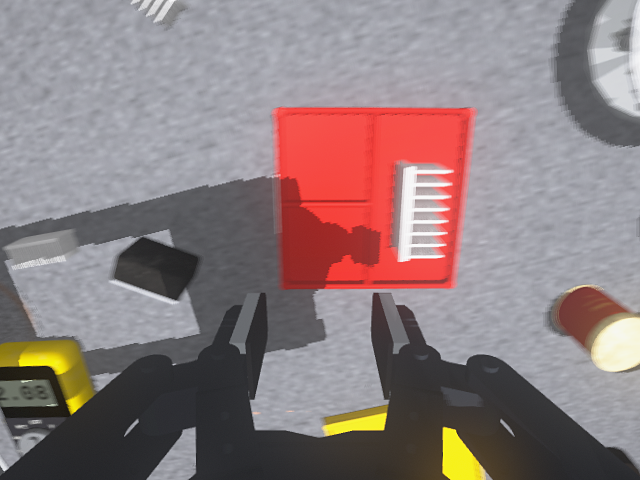

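The heat sink stands at (396–450, 160–262), inside the long pocket. Next is the black capacitor.

Call:
step_arm --pt "-0.107 0.173 0" --pt "-0.107 0.173 0" --pt "-0.107 0.173 0" --pt "-0.107 0.173 0" --pt "-0.107 0.173 0" --pt "-0.107 0.173 0" --pt "0 0 0" --pt "0 0 0" --spin '[0,0,0,0,0,0,0,0]' --gripper 0.25

```text
time: 8.68
tool_pos: [428.2, 212.7, 115.3]
tcp_rot: [180.0, 0.0, 76.0]
ft_force: [0.0, 0.3, 1.2]
finger_gap: 53.4
grip_force: 0.0
```

```bash
python3 - <<'E'
from h import *
s=snap('wrist','w4'); q=r.sense(); print(q['time'],q['tool_pos'],q['tcp_rot'],q['finger_gap'])
m=cv2.inRange(cv2.cvtColor(s['pixels'],cv2.COLOR_BGR2HSV),(0,0,185),(180,40,255))
c,_=cv2.findContours(m,cv2.RETR_EXTERNAL,cv2.CHAIN_APPROX_SIMPLE)
for k in c:
    if cv2.contourArea(k)>150:
        (u,v),ax,_=cv2.minAreaRect(k); print((round(u),round(v)),ax,onz(s,(u,v),40)[:2].round(1))
E
```

```text
8.725 [428.39326047 212.38224068 115.33767819] [1.79979850e+02 1.14700880e-02 7.58991855e+01] 53.595531394988605
(630, 423) (26.87936019897461, 53.44248962402344) [619.9  16.6]
(74, 359) (63.0588264465332, 9.0) [245.5 173.2]
(154, 304) (40.697593688964844, 83.2657699584961) [316.5 199.8]
(439, 270) (55.437034606933594, 26.524017333984375) [494.2 179.6]
(98, 255) (208.14418029785156, 154.51332092285156) [294.9 239.5]
(65, 25) (38.25647735595703, 9.355792999267578) [329.4 362.8]
```

The cap's top is in the gripper's shadow here. Three earlier readings agree within 4 mm, so I'll go down.

Call:
step_arm --pt "0 0.005 -0.25" --pt "0 0 -0.18" --pt "0 0 -0.085" --pt "0 0 0" --spin '[0,0,0,0]'

```text
time: 9.22
tool_pos: [427.5, 213.0, 11.4]
tcp_rot: [-179.9, 0.1, 75.8]
ft_force: [0.8, -0.3, -0.1]
finger_gap: 53.4
grip_force: 0.0
```

Call:
step_arm --pt "0 0 0" --pt "0 0 0" --pt "0 0 0" --pt "0 0 0" --pt "0 0 0" --pt "0 0 0" --spin '[0,0,0,0,0,0]' --gripper -1 --squeeze 25

```text
time: 9.98
tool_pos: [429.6, 214.4, 14.1]
tcp_rot: [179.8, -0.1, 75.9]
ft_force: [-0.1, -0.7, 7.6]
finger_gap: 24.0
grip_force: 24.6
```

Call:
step_arm --pt "0 0 0.2" --pt "0 0 0.2" --pt "0.147 -0.165 0" --pt "0.147 -0.165 0" --pt "0.147 -0.165 0" --pt "0.147 -0.165 0" --pt "0.148 -0.165 0" --pt "0 0 0" --spin '[0,0,0,0,0,0,0,0]'

```text
time: 10.98
tool_pos: [577.1, 46.5, 93.1]
tcp_rot: [179.9, 0.0, 75.7]
ft_force: [-0.4, 0.5, 0.1]
finger_gap: 24.3
grip_force: 24.8
```

Call:
step_arm --pt "0 0 0" --pt "0 0 -0.2" --pt "0 0 -0.12" --pt "0 0 -0.045" --pt "0 0 -0.015" --pt "0 0 0" --pt "0 0 0" --spin '[0,0,0,0,0,0,0]'

```text
time: 11.85
tool_pos: [575.8, 49.3, 17.4]
tcp_rot: [179.9, -0.0, 75.9]
ft_force: [1.0, -0.5, -0.3]
finger_gap: 24.0
grip_force: 24.8
```

Call:
step_arm --pt "0 0 0" --pt "0 0 0" --pt "0 0 0" --pt "0 0 0.15" --pt "0 0 0.25" --pt "0 0 0.1" --spin '[0,0,0,0,0,0]' --gripper -0.03

```text
time: 12.6
tool_pos: [577.1, 48.8, 119.8]
tcp_rot: [179.7, -0.1, 75.9]
ft_force: [0.4, -0.3, -0.5]
finger_gap: 41.0
grip_force: 0.0
```

Call:
step_arm --pt "-0.092 -0.032 0.02" --pt "-0.092 -0.032 0.02" --pt "-0.092 -0.032 0.02" --pt "-0.092 -0.032 0.02" --pt "-0.092 -0.032 0.02" --pt "-0.092 -0.032 0.02" --pt "-0.093 -0.032 0.02" --pt "0 0 0" --spin '[0.054,0.054,0.054,0.054,0.054,0.054,0.054,0]' --gripper 0.25

```text
time: 13.6
tool_pos: [445.5, 3.8, 144.0]
tcp_rot: [-180.0, 0.0, 143.9]
ft_force: [0.5, 0.4, 0.7]
finger_gap: 53.4
grip_force: 0.0
```

```bash
python3 - <<'E'
from h import *
s=snap('wrist','w5'); q=r.sense(); print(q['time'],q['tool_pos'],q['tcp_rot'],q['finger_gap'])
E
```

```text
13.65 [446.13087604   4.0212243  144.08304183] [1.79983413e+02 1.66887153e-02 1.43720860e+02] 53.109379853930164
```

View pics/w5.png

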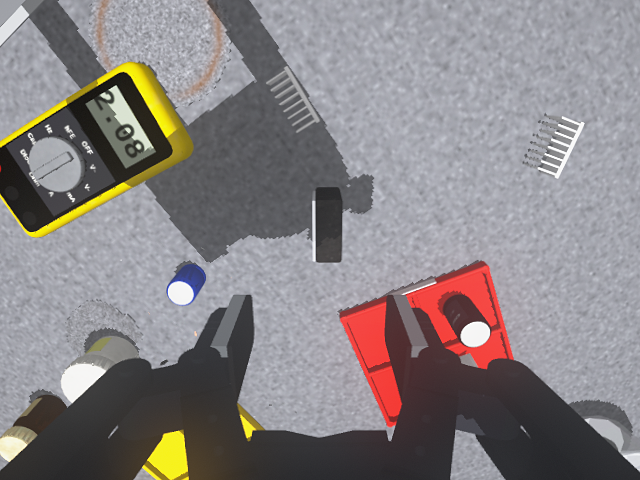

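The meter is upright and aligned with the fingers, with its top face at about (314–342, 205–262). The black capacitor stands in its pocket at (468,320).

```bash
python3 - <<'E'
from h import *
s=load('w5'); P=[onz(s,u,40)[:2] for u in((315,203),(342,204),(341,262),(313,262))]
for p in P:print(p.round(1))
print('ctr',np.mean(P,0),'len',np.hypot(*(P[2]-P[1])),np.hypot(*(P[3]-P[0])),'w',np.hypot(*(P[1]-P[0])))
for a,b in((0,3),(1,2)):
    d=P[b]-P[a];print(np.degrees(np.arctan2(d[1],d[0])))
print('blu',onz(s,(180,292),30),'blk',onz(s,(475,333),43))
E
```

```text
[427.9  13.1]
[438.7  26.8]
[471.6   2.9]
[460.4 -12.5]
ctr [449.65637429   7.54601879] len 40.62794583601503 41.317903232708325 w 17.476335425287644
-38.21869495440489
-36.036832245300175
blu [ 425.49234263 -108.27619259   30.        ] blk [573.91829436  49.94982812  43.        ]
```

Call:
step_arm --pt "0.015 0.012 -0.25" --pt "0 0 -0.25" --pt "0 0 -0.11" --pt "0 0 -0.05" --pt "0 0 0" --spin '[0,0,0,0,0]'

```text
time: 14.28
tool_pos: [449.2, 6.6, 12.0]
tcp_rot: [-180.0, -0.0, 143.9]
ft_force: [-0.8, 0.2, 0.3]
finger_gap: 53.4
grip_force: 0.0
```

Call:
step_arm --pt "0 0 0" --pt "0 0 0" --pt "0 0 0" --pt "0 0 0" --pt "0 0 0" --pt "0 0 0" --spin '[0,0,0,0,0,0]' --gripper -1

```text
time: 15.02
tool_pos: [450.4, 6.4, 13.6]
tcp_rot: [179.9, 0.1, 143.9]
ft_force: [-0.5, -0.6, 6.3]
finger_gap: 17.9
grip_force: 25.4
```

Call:
step_arm --pt "0 0 0.2" --pt "0 0 0.2" --pt "0.136 -0.19 0" --pt "0.136 -0.19 0" --pt "0.136 -0.19 0" --pt "0.136 -0.19 0" --pt "0.136 -0.19 0" --pt "0.136 -0.19 0" --spin '[0,0,-0.05,-0.05,-0.05,-0.05,-0.05,-0.05]'

```text
time: 16.02
tool_pos: [613.0, -222.8, 92.3]
tcp_rot: [180.0, -0.0, 89.6]
ft_force: [0.0, 0.2, -0.8]
finger_gap: 17.6
grip_force: 24.6
```

Call:
step_arm --pt "0 0 0" --pt "0 0 0" --pt "0 0 0" --spin '[0,0,0]'

```text
time: 16.4
tool_pos: [611.9, -220.5, 92.4]
tcp_rot: [-180.0, -0.0, 90.0]
ft_force: [0.1, 0.5, -1.1]
finger_gap: 17.4
grip_force: 24.7
```

```bash
python3 - <<'E'
from h import *
s=snap('wrist','w6'); q=r.sense(); print(q['time'],q['tool_pos'],q['tcp_rot'],q['finger_gap'],q['grip_force'])
E
```

```text
16.45 [ 612.01055548 -220.51245408   92.54182687] [-1.79997737e+02 -8.78254211e-03  9.00364722e+01] 17.67323013443214 24.686692357063293
```

View pics/w6.png

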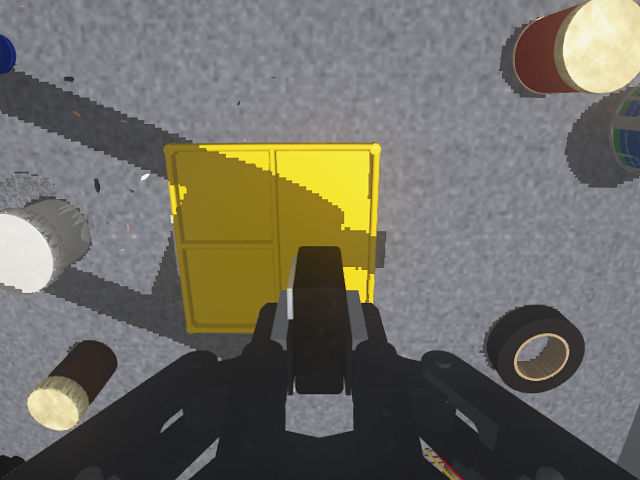

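The meter is held square over the yellow long pocket. Rim corners are at (165,146), (380,146) and (188,332), with the divider at x≈274.

```bash
python3 - <<'E'
from h import *
s=load('w6')
P=[onz(s,u,10)[:2] for u in((165,146),(380,146),(188,332),(274,150))]
for p in P:print(p.round(1))
print((P[1]+P[2])/2, np.degrees(np.arctan2(*(P[1]-P[0])[::-1])), 'pot',onz(s,(15,253),45)[:2],'jar',onz(s,(56,408),53)[:2])
E
```

```text
[ 523.3 -162.4]
[ 645.4 -162.8]
[ 523.4 -284.7]
[ 585.5 -165. ]
[ 584.39723805 -223.70568818] -0.16813404664926415 pot [ 446.42632021 -214.31628801] jar [ 451.62722535 -312.19197702]
```

Call:
step_arm --pt "0.01 -0.014 -0.2" --pt "0 0 -0.12" --pt "0 0 -0.045" --pt "0 0 -0.015" --pt "0 0 0" --pt "0 0 0" --spin '[0,0,0,0,0,0]'

```text
time: 17.2
tool_pos: [615.2, -224.7, 17.7]
tcp_rot: [179.9, 0.1, 90.0]
ft_force: [0.3, -0.3, -0.4]
finger_gap: 17.7
grip_force: 24.6
```

Call:
step_arm --pt "0 0 0" --pt "0 0 0" --pt "0 0 0" --pt "0 0 0.15" --pt "0 0 0.25" --pt "0 0 0.15" --spin '[0,0,0,0,0,0]' --gripper 0.0

```text
time: 17.95
tool_pos: [615.3, -224.8, 129.3]
tcp_rot: [179.8, 0.1, 90.0]
ft_force: [0.7, 0.3, -0.5]
finger_gap: 42.5
grip_force: 0.0
```

Call:
step_arm --pt "-0.157 0.096 0" --pt "-0.157 0.096 0" --pt "-0.157 0.096 0" --pt "-0.157 0.096 0" --pt "-0.157 0.096 0" --pt "-0.157 0.096 0" --pt "0 0 0" --pt "0 0 0" --spin '[0,0,0,0,0,0,0,0]'

```text
time: 18.95
tool_pos: [426.6, -109.4, 126.9]
tcp_rot: [179.9, 0.0, 90.0]
ft_force: [0.5, -0.3, 1.0]
finger_gap: 42.2
grip_force: 0.0
```

```bash
python3 - <<'E'
from h import *
s=snap('wrist','w7'); q=r.sense(); print(q['time'],q['tool_pos'],q['tcp_rot'],q['finger_gap'])
E
```

```text
19.0 [ 426.77053418 -109.56633686  126.83603847] [1.79926476e+02 3.37423613e-02 8.99474217e+01] 42.655581229508385
```

View pics/w7.png

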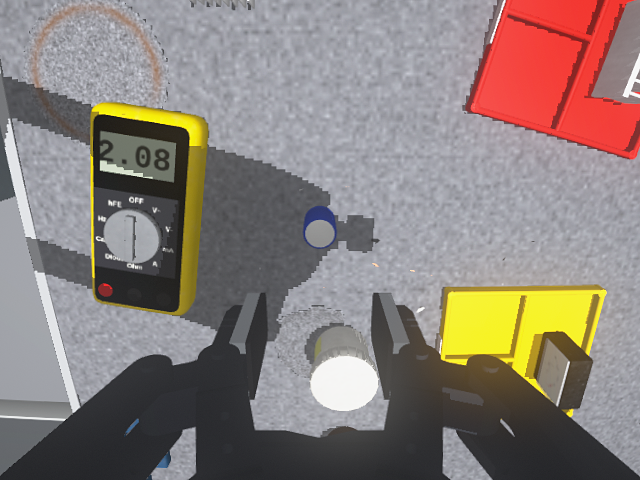

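The blue capacitor is centred between the fingers at (320,234). The meter stands upright in the yellow long pocket at (565,370).

Call:
step_arm --pt "0 0.004 -0.25" --pt "0 0 -0.25" --pt "0 0 -0.085" --pt "0 0 0" --spin '[0,0,0,0]'

```text
time: 19.5
tool_pos: [424.9, -108.2, 7.7]
tcp_rot: [-179.8, -0.1, 89.9]
ft_force: [-0.4, 0.7, 0.7]
finger_gap: 42.7
grip_force: 0.0
```

Call:
step_arm --pt "0 0 0" --pt "0 0 0" --pt "0 0 0" --pt "0 0 0" --pt "0 0 0" --pt "0 0 0" --spin '[0,0,0,0,0,0]' --gripper -1

```text
time: 20.25
tool_pos: [427.3, -108.9, 10.7]
tcp_rot: [179.8, 0.1, 90.0]
ft_force: [-0.7, -0.9, 6.7]
finger_gap: 20.7
grip_force: 25.0
```

Call:
step_arm --pt "0 0 0.2" --pt "0 0 0.2" --pt "0.159 -0.106 0" --pt "0.159 -0.106 0" --pt "0.159 -0.106 0" --pt "0.159 -0.106 0" --pt "0 0 0" --pt "0 0 0" --spin '[0,0,0,0,0,0,0,0]'

```text
time: 21.25
tool_pos: [552.5, -192.7, 88.8]
tcp_rot: [-179.9, -0.0, 89.9]
ft_force: [0.1, 0.5, -0.5]
finger_gap: 20.8
grip_force: 24.7
```

Call:
step_arm --pt "0 0 -0.2" --pt "0 0 -0.12" --pt "0 0 -0.045" --pt "0 0 -0.013" --pt "0 0 0" --pt "0 0 0" --spin '[0,0,0,0,0,0]'

```text
time: 22.0
tool_pos: [554.0, -193.5, 15.0]
tcp_rot: [179.9, 0.0, 90.0]
ft_force: [1.0, 0.2, -0.1]
finger_gap: 21.0
grip_force: 24.7
```

Call:
step_arm --pt "0 0 0" --pt "0 0 0" --pt "0 0 0" --pt "0 0 0.15" --pt "0 0 0.25" --pt "0 0 0.25" --spin '[0,0,0,0,0,0]' --gripper -0.05

```text
time: 22.75
tool_pos: [552.6, -192.9, 144.6]
tcp_rot: [-179.9, -0.0, 90.0]
ft_force: [0.5, -1.1, 0.4]
finger_gap: 40.7
grip_force: 0.0
```

Call:
step_arm --pt "-0.127 -0.15 0" --pt "-0.127 -0.15 0" --pt "-0.127 -0.15 0" --pt "-0.127 -0.15 0" --pt "0 0 0" --pt "0 0 0" --pt "0 0 0" --spin '[0,0,0,0,0,0,0]' --gripper 0.5

```text
time: 23.62
tool_pos: [452.1, -312.4, 143.7]
tcp_rot: [180.0, -0.0, 90.0]
ft_force: [-0.3, -0.6, -0.9]
finger_gap: 64.3
grip_force: 0.0
```

```bash
python3 - <<'E'
from h import *
s=snap('wrist','w8'); q=r.sense(); print(q['time'],q['tool_pos'],q['tcp_rot'],q['finger_gap'])
E
```

```text
23.675 [ 452.16658613 -312.30930499  143.62334826] [ 1.79996242e+02 -1.36724320e-02  9.00254263e+01] 63.88619908811638
```

View pics/w8.png

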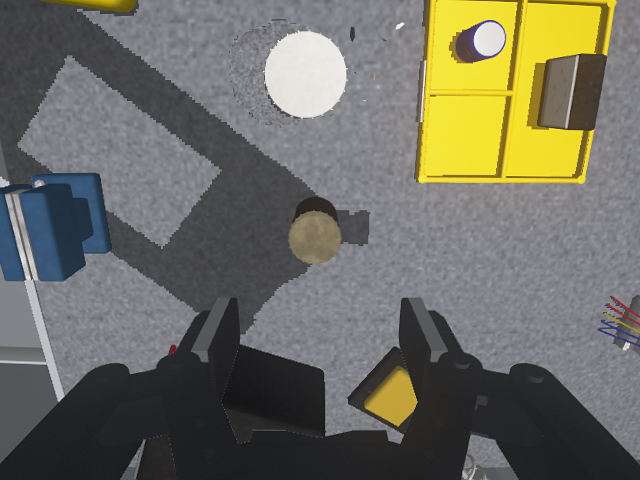

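Jar cap is at (315,238) and the blue capacitor stands in its pocket. A black power supply is behind the jar at (285,390), so I'll check clearance for the gripper body.

```bash
python3 - <<'E'
from h import *
s=load('w8');a=load('scene0')
print('jar',onz(s,(315,238),53)[:2])
for z in(0,60,90,110):print(z,[onz(s,u,z)[:2].round() for u in((241,346),(325,368))], [onz(a,u,z)[:2].round() for u in((371,406),(444,391),(476,435))])
E
```

```text
jar [ 448.72733821 -312.6356613 ]
0 [array([ 384., -430.]), array([ 456., -452.])] [array([ 388., -375.]), array([ 494., -427.]), array([ 475., -508.])]
60 [array([ 398., -388.]), array([ 455., -406.])] [array([ 360., -400.]), array([ 458., -448.]), array([ 441., -523.])]
90 [array([ 405., -367.]), array([ 455., -382.])] [array([ 346., -413.]), array([ 441., -459.]), array([ 424., -531.])]
110 [array([ 410., -353.]), array([ 454., -367.])] [array([ 337., -421.]), array([ 429., -466.]), array([ 412., -536.])]
```

Call:
step_arm --pt "-0.012 -0.004 -0.25" --pt "0 0 -0.25" --pt "0 0 -0.11" --pt "0 0 -0.055" --pt "0 0 0" --spin '[0,0,0,0,0]'

```text
time: 24.3
tool_pos: [449.3, -313.4, 10.5]
tcp_rot: [-180.0, -0.0, 90.0]
ft_force: [0.9, 0.7, -0.4]
finger_gap: 64.1
grip_force: 0.0
```

Call:
step_arm --pt "0 0 0" --pt "0 0 0" --pt "0 0 0" --pt "0 0 0" --pt "0 0 0" --pt "0 0 0" --spin '[0,0,0,0,0,0]' --gripper -1 --squeeze 30

```text
time: 25.05
tool_pos: [450.2, -314.7, 12.3]
tcp_rot: [179.9, 0.1, 89.9]
ft_force: [-0.3, 1.5, 7.4]
finger_gap: 31.9
grip_force: 29.6
```

Call:
step_arm --pt "0 0 0.2" --pt "0 0 0.2" --pt "0.174 0.1 0" --pt "0.174 0.1 0" --pt "0.173 0.1 0" --pt "0 0 0" --pt "0 0 0" --spin '[0,0,0,0,0,0,0]'

```text
time: 25.92
tool_pos: [552.9, -254.0, 90.6]
tcp_rot: [-180.0, 0.0, 90.0]
ft_force: [0.7, -0.8, -0.7]
finger_gap: 32.1
grip_force: 30.2
```

Call:
step_arm --pt "0 0 -0.2" --pt "0 0 -0.12" --pt "0 0 -0.045" --pt "0 0 -0.013" --pt "0 0 0" --pt "0 0 0" --spin '[0,0,0,0,0,0]'

```text
time: 26.68
tool_pos: [554.0, -254.4, 16.1]
tcp_rot: [179.9, 0.0, 89.9]
ft_force: [0.2, 0.3, -1.2]
finger_gap: 31.9
grip_force: 30.2
```

Call:
step_arm --pt "0 0 0" --pt "0 0 0" --pt "0 0 0" --pt "0 0 0.15" --pt "0 0 0.25" --pt "0 0 0.25" --pt "-0.2 0 0.1" --pt "-0.25 0 0.1" --spin '[0,0,0,0,0,0,0,0]' --gripper 0.1

```text
time: 27.68
tool_pos: [463.1, -254.0, 186.5]
tcp_rot: [179.9, 0.1, 90.0]
ft_force: [-0.5, -0.5, 0.7]
finger_gap: 47.1
grip_force: 0.0
```

Call:
step_arm --pt "-0.2 0 0.05" --pt "0 0 0" --pt "0 0 0" --spin '[0,0,0]'

```text
time: 28.05
tool_pos: [423.7, -254.0, 195.3]
tcp_rot: [179.9, 0.0, 89.9]
ft_force: [0.4, -0.4, -0.2]
finger_gap: 47.2
grip_force: 0.0
```

```bash
python3 - <<'E'
from h import *
a=snap('scene','sceneF')['pixels'];b=snap('side','sideF')['pixels']; print(r.sense()['time'],r.sense()['tool_pos'])
o=np.hstack([cv2.resize(a[160:370,180:440],(400,323)),cv2.resize(b[160:370,180:440],(400,323))]);cv2.imwrite('pics/F.png',o)
E
```

```text
28.15 [ 423.88532195 -253.78648175  194.75466691]
```

View pics/F.png

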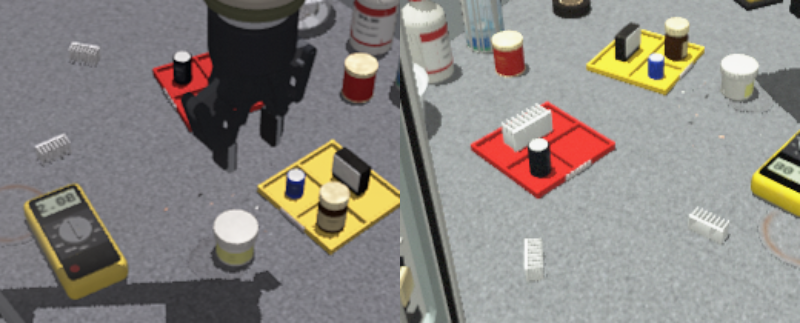

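In the side view (right half), all five parts stand upright in their pockets. The heat sink (527,125) and black capacitor (539,157) are in red. The meter (628,42), blue capacitor (656,67) and jar (676,38) are in yellow. The pot and tin look unmoved and the robot is clear.

```bash
python3 -c "
from bench import r
print(r.hand_in())"
```

```text
the job is handed in; nothing more can be done
None
```

I placed all five parts upright in their pockets (heat sink and black capacitor in the red tray; level meter, blue capacitor and brown jar in the yellow), left the grease pot and red tin standing, and handed in at about 28 s; no verdict came back.

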